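# Release a spring sleeve and stow the tube holder of a bench rotator

### The job

Free the white tube holder on the rotator's level shaft: pull the knurled spring sleeve back towards the stand, turn it so its stud is hooked in the notch of the slot, and let go so that it stays back. Then slide the holder off the open end of the shaft, set it down on the bench and let go of it, take it again in a way that lets it go down between the walls of the storage channel, and lay it in the middle of the channel, lengthwise. Do not drop it, and leave the cup, the brown bottle and the black case where they stand.

Things in the scene. Friction and masses are not known exactly. Their poses are not given: they have to be found in the camera images.
- stand: Fixed grey stand with a level steel shaft, 16 mm square, centre line 120 mm above the bench. Origin on the bench straight under point sleeve_grip (sleeve home). z up; the shaft runs along y: fixed end at +y, open end at y = -98 mm. x is level across the shaft. Base plate 14 mm thick, 130 mm wide (x), from y = -12 to +132 mm.
- housing (a point): Middle of the fixed grey housing with the stud's slot on top, on the shaft's centre line; 65 mm in diameter, along the stand's y from +30 to +70 mm; a post of the same width and height follows up to y = +100 mm. Slot: straight part along the shaft, then across towards the stand's -x, ending in a notch that opens back towards the shaft's open end.
- shaft_nose (a point): Centre of the shaft's open end. A steel latch key 10 mm wide stands 9 mm up from the shaft's top, 5 to 13 mm in from this end, and blocks the holder; it sinks into the shaft as the sleeve is pulled back, 0.85 mm for each mm.
- sleeve_grip (a point): Centre, on the shaft's centre line, of the grip part of the round knurled steel sleeve, 40 mm in diameter; moves with the sleeve. With the sleeve home the bare part reaches 30 mm from here towards the housing (stand +y) and 16 mm towards the holder; pulled fully back, 14 mm towards the housing stays bare.
- sleeve (a joint): How far the sleeve is pulled back along the shaft towards the housing (stand +y), in m: 0 home, 0.016 at the hard stop. A spring pushes it home with about 6 N, 13 N at the stop. It can be turned only when pulled back more than 0.014; hooked in the notch it stays at about 0.011.
- sleeve_turn (a joint): Turn of the sleeve about the shaft, rad. Near 0 (play about 0.08 either way) the stud points up in the straight slot; grows as the sleeve's top goes towards the stand's -x side (nearest the robot), end stop 0.72. The notch holds the stud from 0.45 to 0.72; let go between 0.1 and 0.45 it only stands on the notch's rim (sleeve at 0.014), not hooked.
- holder_center (a point): Centre of the loose white tube holder, a bar 62 mm long (its y axis) of cross section 50 mm over its flat faces (each 36 mm wide, corners stepped in), 22 mm square hole right through along y, about 0.22 kg. At first it hangs on the shaft between sleeve and key, faces level and upright, centre 3 mm below the shaft's centre line. Centred on the shaft it has 3 mm of play all round.
- cradle: Fixed aluminium storage channel, origin at the centre of its underside. Runs along its y axis, 90 mm long, open at both ends and above; 60 mm clear between walls 10 mm thick that reach 56 mm above the bench; inner floor at 14 mm. The holder's centre is 39 mm above the bench when it lies inside; no room for fingers beside it, only at its two ends.
- specimen_cup: Bystander: specimen cup with a screw lid, 58 mm wide, 59 mm tall, origin at the centre of its underside.
- brown_bottle: Bystander: small brown bottle with a black cap, 52 mm wide, 104 mm tall, origin at the centre of its underside.
- meter_case: Bystander: small black case, 46 x 76 x 25 mm, origin at the centre of its underside.
Mind the look-alikes: they are no part of the job. Of the things shaped like the part that bears holder_center, the white one is meant.

How it is judged:
By the outcome, as a careful person would: the job done as asked, in the order asked, and still so for the second after the job is handed in, with the robot touching nothing.
It also fails if it takes over 67 s, if anything falls off the work surface, if the arm or the gripper's body presses on something with over 40 N, if the wrist force passes 120 N, or if a joint passes its speed limit or range.

### The arm

A 7-joint arm with a two-finger parallel gripper is mounted at the origin on a cart in front of the work surface, level with it; the furniture and walls round the work are solid. World frame = base frame: x ahead of the robot, y to its left, z up, the work surface at z = 0. Lengths are in m, angles in rad, forces in N, time in s.
With the tool pointing down it reaches from about 0.425 to 0.925 m from the base axis. Payload 6.8 kg.
Tool frame: the origin (TCP) lies at the very end of the fingers, on their centre line; the grasp point (between the pads) lies r.grip_depth behind it (r.grip_depth is the distance from the TCP to the grasp point, in m); z points along the fingers, x is the direction in which the jaws open and shut, and the axes are right-handed (so a half turn about z gives the same grasp; the last joint's range is limited). The gripper opens to 85 mm and grips with 20 to 120 N. Pads are 22 mm wide; open, the fingers measure 114 mm over their backs; the gripper's body (76 mm by 85 mm) begins 54 mm behind the grasp point. The pads swing forward as they close: fully open they stand 13 mm farther back than shut.
Start: joints at [-1.439, 0.477, 0.022, 1.555, -0.011, 1.109, -0.083], TCP at [0.16, 0.656, 0.231] pointing down, gripper open.
Joint ranges: [-2.96, 2.96], [-0.34, 2.1], [-1.41, 1.46], [0.24, 2.44], [-1.37, 4.51], [0.17, 1.92], [-2.96, 2.96]. Speed limits (rad/s): [2.39, 2.39, 3.14, 3.14, 3.14, 3.14, 3.14].

### API

Orientations are given as a rotation vector (axis times angle).
In Python, from bench import readout, grab_frame, workorder, r gives the robot as it stands.
- The arm moves only by the shell command python3 -m handwheel 'ROWS' [FORCE]. ROWS is text: rows parted by semicolons, each of 7 numbers parted by spaces: the shift along the tool's x, y, z in mm, then the turn, a rotation vector about the tool's x, y, z in degrees, then the finger opening in mm, from 0 to 85.4. A call has 1 to 12 rows; each row is the pose to reach, as a shift and turn from the pose commanded when the call began, along the tool's axes at that moment; what a row does not reach only later rows make up. A row lasts 1/8 s, in which the tool goes at most 62.5 mm and 10.7 degrees, less where a joint would pass 70% of its speed; a pose out of reach is approached as far as the arm can. A call with a gripper value outside its range is refused whole. The fingers move at their own pace and stop on an object; FORCE is the grip in N (left out, the last holds). Time passes only in rows, so rows that repeat a pose let the fingers close. It gives the time, the measured TCP pose, the force and the opening at its end, in the units of the state.
- readout.get_obs(): the state, without advancing time (a new reading comes with each control period).
- grab_frame(name): name is "scene" or "side" or "wrist"; returns a dict with "pixels" (384x512x3 uint8, red, green, blue), "fx", "fy", "cx", "cy" (pixels), "rvec" (rotation vector, rad) and "tvec" (3), from world to camera coordinates, as OpenCV has them. Camera axes: x right, y down, z forward; pixel columns grow to the right and rows downward; lengths in m; the calibration is good to about 2 mm. A picture is of the moment at which its call begins. There is no depth.
- workorder.hand_in(): hands the job in, once; it reports no verdict.
The state is a dict: "clock": time; "joints": joint angles; "qvel": joint speeds; "tau": joint torques, N m; "tcp_pos": TCP position; "orientation": TCP orientation; "contact_force": force on the tool from outside, world axes, zero at the start; "moment": the same for the moment, N m; "grip_width": finger opening in m.
Only numpy, scipy, OpenCV 4.12 (cv2) and the standard library are available. Lean on these libraries where they do the work, as an engineer would, in place of code of your own. Each camera call takes 0.05 s, during which the arm holds its last target.

## Working session

There is one attempt and no reset: what is moved stays moved. The work goes in short steps, Python scripts to look and compute and a shell command to move; the robot and the scene stay as the last step left them, time stands still between calls to the robot, and variables do not carry over. Pictures are saved under pics/ and viewed, and the job is handed in when it is done.

```bash
ls; mkdir -p pics; python3 - <<'E'
from bench import readout, grab_frame, r
import cv2
o=readout.get_obs(); print(o, r.grip_depth)
for n in ["scene","side","wrist"]:
    f=grab_frame(n); cv2.imwrite(f"pics/{n}0.png",f["pixels"][:,:,::-1]); print(n,f["fx"],f["fy"],f["cx"],f["cy"],f["rvec"],f["tvec"])
E
```

```text
pics
{'clock': 0.0, 'joints': array([-1.43912841,  0.47781327,  0.02230693,  1.5564515 , -0.01151287,
        1.1092715 , -0.08313946]), 'qvel': array([-0.00306719,  0.00030518,  0.00108387, -0.00086735, -0.00036088,
        0.00022305, -0.00010577]), 'tau': array([-1.02700033e-03, -5.96469247e+01,  1.60768826e+00, -2.81187898e+01,
        1.25436665e-02,  9.54607793e-03,  7.36008758e-06]), 'tcp_pos': array([0.16014846, 0.65512373, 0.23031621]), 'orientation': array([ 2.47022099e+00,  1.93908169e+00, -2.13362823e-03]), 'contact_force': array([-0.77001834, -0.22951725, -0.560404  ]), 'moment': array([-0.02903948, -0.04608301,  0.02444297]), 'grip_width': 0.08522888927306511} 0.0187
scene 468.2211211589789 468.2211211589789 262.2717390246208 193.52216682228965 [ 2.02917345 -0.94820597  0.47393863] [-0.41102216  0.31596459  1.27085552]
side 397.19216351161094 397.19216351161094 256.8213476525052 192.886333325315 [ 2.26725874 -0.2244541   0.08716064] [-0.5942585   0.10325914  1.32070567]
wrist 289.31169500376996 289.31169500376996 251.92143178342224 195.15012071318714 [-2.2992277  -1.80627432 -0.23751289] [-0.67387866 -0.03582881  0.37723054]
```

View pics/scene0.png

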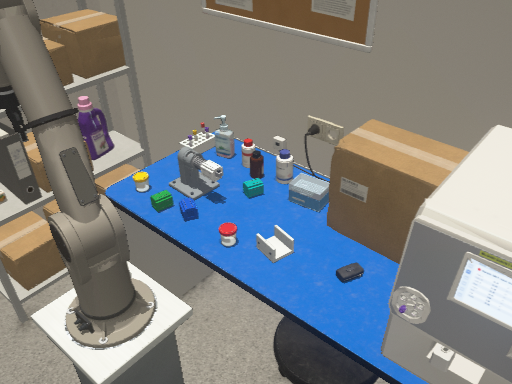

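View pics/side0.png

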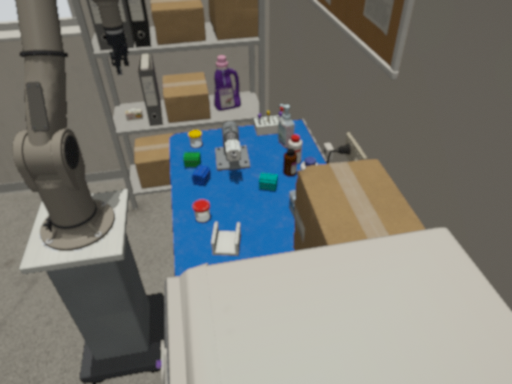

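View pics/wrist0.png

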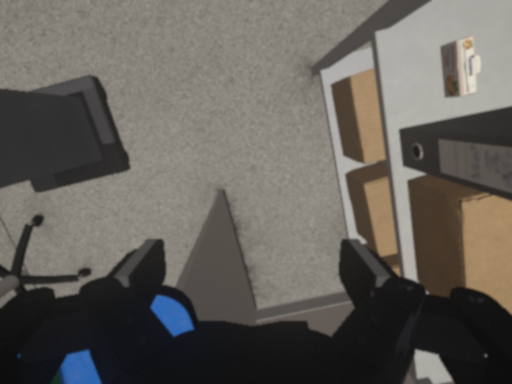

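```bash
cat > h.py <<'E'
import numpy as np, cv2
from bench import readout, grab_frame, r
from scipy.spatial.transform import Rotation as R
def cam(f):
    M=R.from_rotvec(f["rvec"]).as_matrix(); return M, -M.T@np.array(f["tvec"])
def ray(f,u,v):
    M,c=cam(f); d=M.T@np.array([(u-f["cx"])/f["fx"],(v-f["cy"])/f["fy"],1.]); return c,d/np.linalg.norm(d)
def onz(f,u,v,z):
    c,d=ray(f,u,v); return c+d*(z-c[2])/d[2]
def tri(*a):
    A=np.zeros((3,3));b=np.zeros(3)
    for f,u,v in a:
        c,d=ray(f,u,v);P=np.eye(3)-np.outer(d,d);A+=P;b+=P@c
    p=np.linalg.solve(A,b)
    return p,[np.linalg.norm((np.eye(3)-np.outer(ray(*x)[1],ray(*x)[1]))@(p-ray(*x)[0])) for x in a]
def proj(f,p):
    M,c=cam(f);q=M@(np.array(p)-c);return np.array([f["fx"]*q[0]/q[2]+f["cx"],f["fy"]*q[1]/q[2]+f["cy"]])
def crop(f,u0,v0,u1,v1,s,name):
    im=f["pixels"][v0:v1,u0:u1,::-1]; cv2.imwrite("pics/"+name,cv2.resize(im,None,fx=s,fy=s,interpolation=cv2.INTER_CUBIC))
def tcp():
    o=readout.get_obs(); return o["tcp_pos"],R.from_rotvec(o["orientation"]),o
def totool(p,Rw=None):
    "world target TCP pos (and Rot) -> mm shift, deg rotvec"
    t,Rc,o=tcp(); s=Rc.inv().apply(np.array(p)-t)*1000
    rv=np.zeros(3) if Rw is None else np.degrees((Rc.inv()*Rw).as_rotvec())
    return np.round(s,1),np.round(rv,2)
E
python3 - <<'E'
from h import *
for n,b in [("scene",(130,110,310,270)),("side",(165,95,325,265))]:
    f=grab_frame(n); print(cam(f)[1]); crop(f,*b,4 if n=="scene" else 3.5,n+"1.png")
print(tcp()[1].as_matrix().round(3))
E
```

```text
[-0.37490521 -0.86334253  0.99896564]
[ 0.41544287 -1.03614458  0.92837531]
[[ 0.237  0.971 -0.   ]
 [ 0.971 -0.237 -0.001]
 [-0.001  0.    -1.   ]]
```

```bash
sleep 0
```

```text
(no output)
```

View pics/scene1.png

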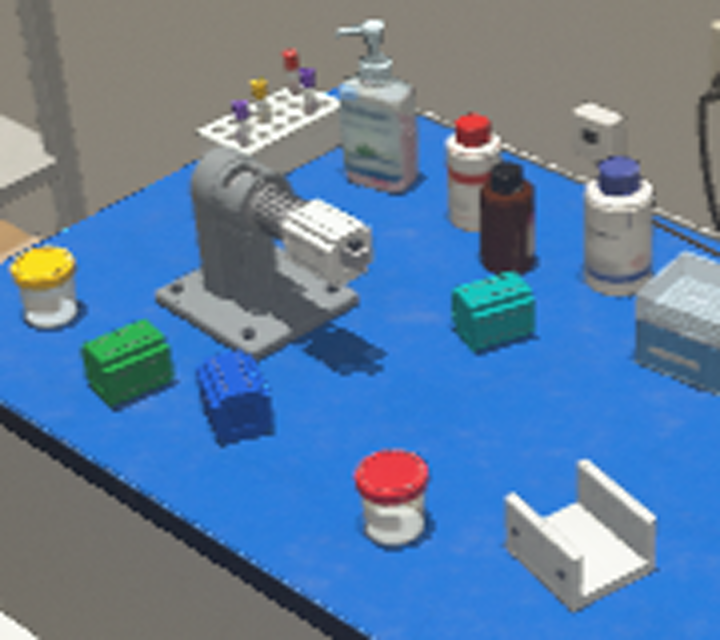

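View pics/side1.png

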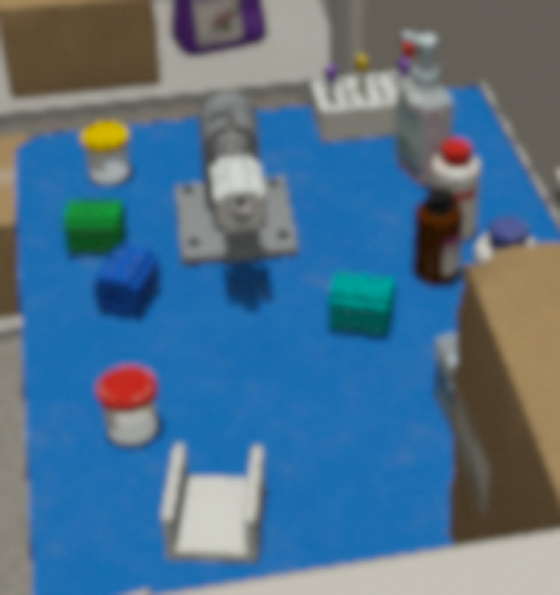

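```bash
python3 - <<'E'
from h import *
fs=grab_frame("scene");fd=grab_frame("side")
S=lambda u,v:(130+(u+.5)/4-.5,110+(v+.5)/4-.5); D=lambda u,v:(165+(u+.5)/3.5-.5,95+(v+.5)/3.5-.5)
print("plate scene",[onz(fs,*S(*p),.014).round(3)[:2] for p in [(157,293),(257,347),(358,292)]])
print("plate side",[onz(fd,*D(*p),.014).round(3)[:2] for p in [(183,258),(298,249),(285,180),(177,186)]])
print("nose",tri((fs,*S(354,243)),(fd,*D(242,209))))
print("cradle scene base",[onz(fs,*S(*p),.014).round(3)[:2] for p in [(578,590),(655,548)]],"top",[onz(fs,*S(*p),.056).round(3)[:2] for p in [(507,496),(580,564),(580,462),(655,520)]])
print("cradle side top",[onz(fd,*D(*p),.056).round(3)[:2] for p in [(163,520),(176,445),(255,446),(262,515)]], [onz(fd,*D(*p),.0).round(3)[:2] for p in [(168,558),(257,560)]])
for n,z,a,b in [("redcup",.059,(393,475),(127,386)),("yel",.059,(44,267),(105,134)),("green",.05,(128,345),(95,215)),("blue",.05,(235,375),(130,265)),("teal",.05,(492,295),(362,288)),("brown",.104,(508,175),(441,200))]:
    print(n,onz(fs,*S(*a),z).round(3)[:2],onz(fd,*D(*b),z).round(3)[:2])
print("case",onz(fs,350,270,.025))
E
```

```text
plate scene [array([0.489, 0.328]), array([0.49 , 0.194]), array([0.609, 0.185])]
plate side [array([0.487, 0.192]), array([0.613, 0.182]), array([0.623, 0.319]), array([0.496, 0.333])]
nose (array([0.54709985, 0.11822988, 0.12407177]), [np.float64(0.002618462312237129), np.float64(0.0026184623122373013)])
cradle scene base [array([ 0.431, -0.221]), array([ 0.506, -0.237])] top [array([ 0.443, -0.141]), array([ 0.419, -0.232]), array([ 0.51 , -0.159]), array([ 0.493, -0.245])]
cradle side top [array([ 0.425, -0.227]), array([ 0.446, -0.14 ]), array([ 0.515, -0.155]), array([ 0.508, -0.238])] [array([ 0.425, -0.221]), array([ 0.501, -0.238])]
redcup [ 0.402 -0.059] [ 0.409 -0.056]
yel [0.412 0.384] [0.422 0.392]
green [0.39  0.243] [0.399 0.242]
blue [0.419 0.14 ] [0.429 0.143]
teal [0.646 0.051] [0.658 0.055]
brown [0.744 0.115] [0.754 0.116]
case [ 0.52064213 -0.43006793  0.025     ]
```

```bash
python3 - <<'E'
from h import *
f=grab_frame("wrist");t,Rc,o=tcp();M,c=cam(f)
print("cam in tool mm",Rc.inv().apply(c-t)*1000,"cam axes in tool (cols)",(Rc.as_matrix().T@M.T).round(2))
print([a for a in dir(r) if a[0]!='_'])
# target view pose: yaw -4, above holder/sleeve
Rw=R.from_euler('z',-4,degrees=True)*R.from_euler('x',180,degrees=True)
print(totool([0.46,0.14,0.36],Rw)); print(totool([0.16,0.656,0.33])); print(o["clock"])
E
```

```text
cam in tool mm [  -0.26484195  -64.05199896 -141.92614431] cam axes in tool (cols) [[ 1.    0.    0.  ]
 [-0.    0.97  0.26]
 [ 0.   -0.26  0.97]]
['Unreachable', 'grip_depth']
(array([-429.7,  413.6, -128.7]), array([1.000e-02, 1.000e-02, 8.026e+01]))
(array([  0.3,  -0.3, -98.8]), array([0., 0., 0.]))
0.4
```

```bash
python3 -m handwheel '0 0 -60 0 0 0 85; -25 25 -110 0 0 5 85; -65 60 -129 0 0 12 85; -105 100 -129 0 0 20 85; -145 140 -129 0 0 28 85; -185 180 -129 0 0 36 85; -225 220 -129 0 0 44 85; -265 260 -129 0 0 52 85; -305 300 -129 0 0 60 85; -345 340 -129 0 0 68 85; -390 380 -129 0 0 76 85; -430 414 -129 0 0 80.3 85'; python3 -m handwheel '0 0 0 0 0 0 85;0 0 0 0 0 0 85'; python3 - <<'E'
from h import *
f=grab_frame("wrist");cv2.imwrite("pics/w1.png",f["pixels"][:,:,::-1]);t,Rc,o=tcp();print(t,Rc.as_matrix().round(3),o["joints"].round(2),o["contact_force"])
E
```

```text
clock: 1.9
tcp_pos: [0.4611, 0.1374, 0.3606]
orientation: [-3.139, 0.117, -0.001]
contact_force: [1.0, 0.8, 0.5]
grip_width: 0.0851
clock: 2.15
tcp_pos: [0.46, 0.1403, 0.3603]
orientation: [-3.139, 0.109, 0.0]
contact_force: [-0.9, 1.6, 0.4]
grip_width: 0.0849
[0.45981481 0.14095657 0.36022952] [[ 0.998 -0.068 -0.   ]
 [-0.068 -0.998  0.   ]
 [-0.    -0.    -1.   ]] [-0.94  0.03  0.54  1.85 -0.01  1.27 -0.47] [ 0.1833727   0.13648228 -0.30356314]
```

View pics/w1.png

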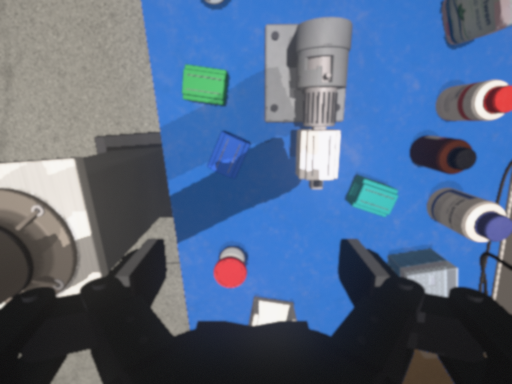

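```bash
python3 - <<'E'
from h import *
f=grab_frame("wrist");crop(f,250,5,370,200,4,"w1c.png")
np.savez("w1.npz",**f)
E
```

```text
(no output)
```

View pics/w1c.png

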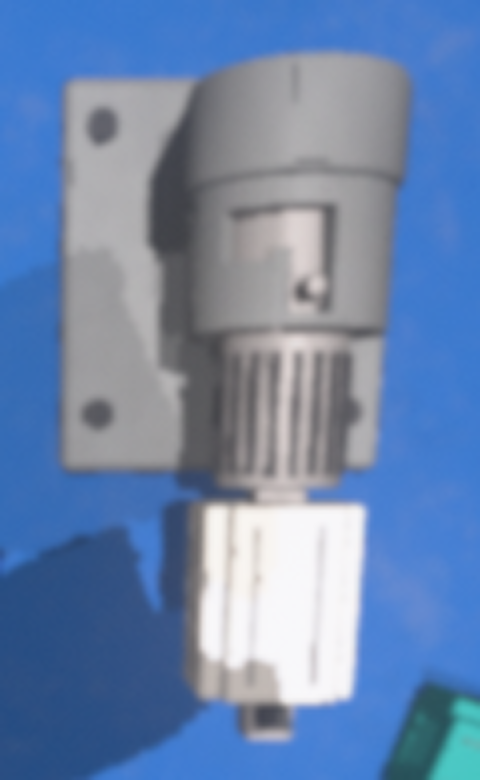

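```bash
python3 - <<'E'
from h import *
f=dict(np.load("w1.npz"))
C=lambda u,v:(250+(u+.5)/4-.5,5+(v+.5)/4-.5)
print("plate",[onz(f,*C(*p),.014).round(4)[:2] for p in [(65,80),(63,469),(375,469)]])
s=[onz(f,*C(*p),.12).round(4)[:2] for p in [(226,345),(350,345),(213,484),(345,484)]]
print("sleeve",s,(s[0]+s[1])/2,(s[2]+s[3])/2)
print("nose",onz(f,*C(267,739),.12),onz(f,*C(267,739),.128))
h=[onz(f,*C(*p),.117).round(4)[:2] for p in [(190,503),(368,506),(185,700),(355,703)]]
print("holder",h,(h[0]+h[1])/2,(h[2]+h[3])/2)
print("stud",onz(f,*C(310,288),.152))
print("bottle etc")
E
```

```text
plate [array([0.4961, 0.3392]), array([0.4875, 0.1972]), array([0.6148, 0.1886])]
sleeve [array([0.5355, 0.2331]), array([0.5741, 0.2305]), array([0.5306, 0.1912]), array([0.5729, 0.1883])] [0.5548 0.2318] [0.55175 0.18975]
nose [0.54704446 0.10545776 0.12      ] [0.54534207 0.10755581 0.128     ]
holder [array([0.5235, 0.1855]), array([0.5813, 0.1807]), array([0.52  , 0.1202]), array([0.5777, 0.1153])] [0.5524 0.1831] [0.54885 0.11775]
stud [0.55364976 0.24440545 0.152     ]
bottle etc
```

```bash
python3 - <<'E'
from h import *
Rw=R.from_euler('z',-3.7,degrees=True)*R.from_euler('x',180,degrees=True)
print(totool([0.5527,0.2030,0.2],Rw));print(totool([0.5527,0.2030,0.1],Rw))
E
```

```text
(array([ 88.6, -67.9, 160.2]), array([-0.01,  0.02, -0.17]))
(array([ 88.6, -67.9, 260.2]), array([-0.01,  0.02, -0.17]))
```

```bash
python3 -m handwheel '40 -30 40 0 0 0 85; 88.5 -68 90 0 0 0 85; 88.5 -68 130 0 0 0 85; 88.5 -68 160 0 0 0 85; 88.5 -68 160 0 0 0 85;88.5 -68 160 0 0 0 85'; python3 - <<'E'
from h import *
f=grab_frame("wrist");cv2.imwrite("pics/w2.png",f["pixels"][:,:,::-1]);t,Rc,o=tcp();print(t,Rc.as_matrix().round(3));np.savez("w2.npz",**f)
E
```

```text
clock: 3.0
tcp_pos: [0.5538, 0.2022, 0.2016]
orientation: [-3.139, 0.109, -0.002]
contact_force: [-0.4, -0.4, 0.0]
grip_width: 0.085
[0.55416922 0.20206636 0.20211712] [[ 0.998 -0.07   0.002]
 [-0.07  -0.998  0.002]
 [ 0.002 -0.002 -1.   ]]
```

View pics/w2.png

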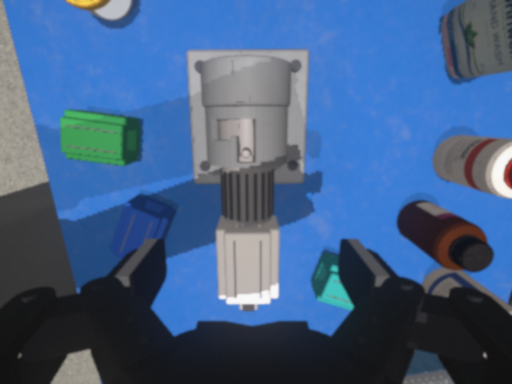

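```bash
python3 - <<'E'
from h import *
f=dict(np.load("w2.npz"));crop(f,180,40,320,320,2.8,"w2c.png")
E
```

```text
(no output)
```

View pics/w2c.png

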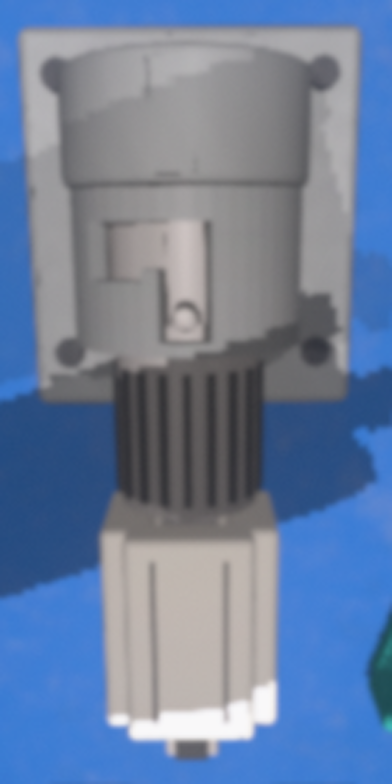

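```bash
python3 - <<'E'
from h import *
f=dict(np.load("w2.npz"))
C=lambda u,v:(180+(u+.5)/2.8-.5,40+(v+.5)/2.8-.5)
print("plate",[onz(f,*C(*p),.014).round(4)[:2] for p in [(20,29),(360,29),(43,401),(346,400)]])
s=[onz(f,*C(*p),.12).round(4)[:2] for p in [(116,370),(263,370),(117,490),(263,490)]]
print("sleeve",s,(s[0]+s[1])/2,(s[2]+s[3])/2)
print("nose",onz(f,*C(193,756),.12))
h=[onz(f,*C(*p),.142).round(4)[:2] for p in [(130,740),(255,740)]]
print("holder",h,(h[0]+h[1])/2)
print("stud",onz(f,*C(186,316),.152))
print(totool([.5535,.2045,.1]))
E
```

```text
plate [array([0.4974, 0.3392]), array([0.6234, 0.3306]), array([0.4891, 0.1981]), array([0.615 , 0.1898])]
sleeve [array([0.5332, 0.2276]), array([0.5742, 0.2248]), array([0.53  , 0.1924]), array([0.5724, 0.1894])] [0.5537 0.2262] [0.5512 0.1909]
nose [0.54568885 0.1013851  0.12      ]
holder [array([0.5294, 0.1242]), array([0.5652, 0.1217])] [0.5473  0.12295]
stud [0.55463246 0.24494561 0.152     ]
(array([ -1.1,  -2.2, 102.1]), array([0., 0., 0.]))
```

```bash
python3 -m handwheel '-1 -0.5 40 0 0 0 85; -2 -0.8 75 0 0 0 85; -2 -0.8 102 0 0 0 75; -2 -0.8 102 0 0 0 60; -2 -0.8 102 0 0 0 60; -2 -0.8 102 0 0 0 60' 80; python3 - <<'E'
from h import *
for n,b in [("scene",(150,120,240,210)),("wrist",(100,40,412,384))]:
    f=grab_frame(n); crop(f,*b,6 if n=="scene" else 1.7,n+"3.png")
print(tcp()[2]["contact_force"],tcp()[0])
E
```

```text
clock: 3.8
tcp_pos: [0.5526, 0.2027, 0.1001]
orientation: [-3.138, 0.111, -0.004]
contact_force: [-0.9, -0.3, -0.8]
grip_width: 0.06
[-1.0445388  -0.16302891  1.10750775] [0.55216999 0.20257437 0.09952901]
```

View pics/wrist3.png

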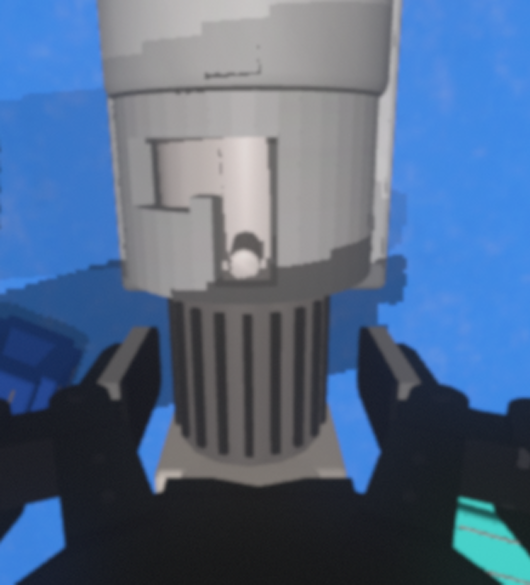

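View pics/scene3.png

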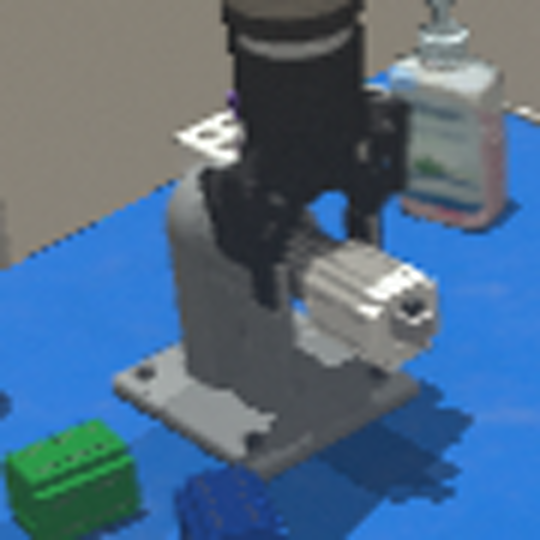

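```bash
python3 -m handwheel '-0.8 0 0 0 0 0 45; -0.8 0 0 0 0 0 36; -0.8 0 0 0 0 0 30; -0.8 0 0 0 0 0 30; -0.8 0 0 0 0 0 30' 80; python3 - <<'E'
from h import *
t,Rc,o=tcp();print(t,Rc.as_matrix().round(3),o["contact_force"],o["moment"])
E
```

```text
clock: 4.53
tcp_pos: [0.5502, 0.2025, 0.099]
orientation: [-3.139, 0.11, 0.002]
contact_force: [-3.1, -0.6, 7.3]
grip_width: 0.0382
[0.55018161 0.20246446 0.09896593] [[ 0.998 -0.07  -0.001]
 [-0.07  -0.998  0.001]
 [-0.001 -0.    -1.   ]] [-3.07788035 -0.63736457  7.2546571 ] [-0.08424092  0.76004515  0.01171583]
```

```bash
python3 -m handwheel '0 -5 0 0 0 0 30; 0 -9 0 0 0 0 30; 0 -13 0 0 0 0 30; 0 -15 0 0 0 0 30; 0 -16 0 0 0 0 30; 0 -16 0 0 0 0 30' 80; python3 - <<'E'
from h import *
t,Rc,o=tcp();print(t,Rc.as_matrix().round(3),o["contact_force"],o["moment"])
f=grab_frame("wrist"); crop(f,100,40,412,384,1.7,"w4.png")
E
```

```text
clock: 5.28
tcp_pos: [0.5509, 0.213, 0.0989]
orientation: [3.134, -0.116, -0.005]
contact_force: [-6.7, -11.8, 13.5]
grip_width: 0.0383
[0.55085275 0.21298653 0.09886858] [[ 0.997 -0.074 -0.003]
 [-0.074 -0.997 -0.005]
 [-0.003  0.005 -1.   ]] [ -6.68640093 -11.77135004  13.51354008] [-2.35236778  1.3471902   0.18103249]
```

View pics/w4.png

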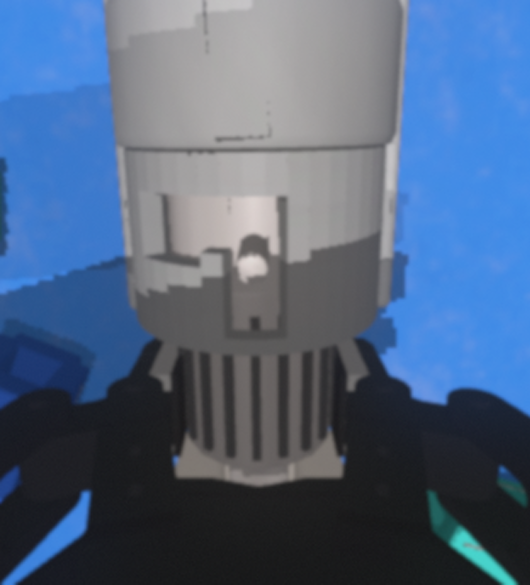

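```bash
python3 -m handwheel '0 -3 0 0 0 0 30; 0 -5 0 0 0 0 30; 0 -7 0 0 0 0 30; 0 -7 0 0 0 0 30' 80; python3 - <<'E'
from h import *
t,Rc,o=tcp();print(t,Rc.as_matrix().round(3),o["contact_force"],o["moment"])
f=grab_frame("wrist"); crop(f,100,40,412,384,1.7,"w5.png")
E
```

```text
clock: 5.82
tcp_pos: [0.5512, 0.2188, 0.0989]
orientation: [3.133, -0.117, -0.006]
contact_force: [-7.4, -13.9, 15.1]
grip_width: 0.0385
[0.55122867 0.218842   0.09886956] [[ 0.997 -0.074 -0.004]
 [-0.074 -0.997 -0.006]
 [-0.003  0.007 -1.   ]] [ -7.41641888 -13.9155755   15.08632587] [-2.86363162  1.48914555  0.19225384]
```

View pics/w5.png

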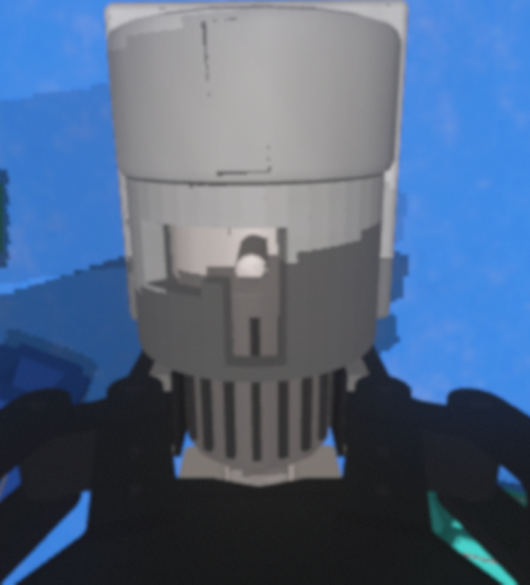

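```bash
python3 -m handwheel '0 -2 0 0 0 0 30; 1.6 -2 -0.1 0 4.5 0 30; 3.3 -2 -0.3 0 9 0 30; 5 -2 -0.6 0 13.5 0 30; 6.5 -2 -1 0 18 0 30; 8 -2 -1.6 0 22.5 0 30; 8 -2 -1.6 0 22.5 0 30' 80; python3 - <<'E'
from h import *
t,Rc,o=tcp();print(t,Rc.as_matrix().round(3),o["contact_force"],o["moment"],o["joints"].round(2))
f=grab_frame("wrist"); crop(f,100,40,412,384,1.7,"w6.png")
E
```

```text
clock: 6.75
tcp_pos: [0.5594, 0.2184, 0.1003]
orientation: [3.058, -0.119, 0.605]
contact_force: [-11.1, -19.6, 23.8]
grip_width: 0.0384
[0.55936186 0.21843328 0.10028609] [[ 0.922 -0.079  0.38 ]
 [-0.071 -0.997 -0.036]
 [ 0.381  0.006 -0.924]] [-11.06372393 -19.56429566  23.76901483] [-3.81705636  0.55114854 -1.31465346] [-1.14  0.48  0.67  2.15 -0.18  0.29 -0.5 ]
```

View pics/w6.png

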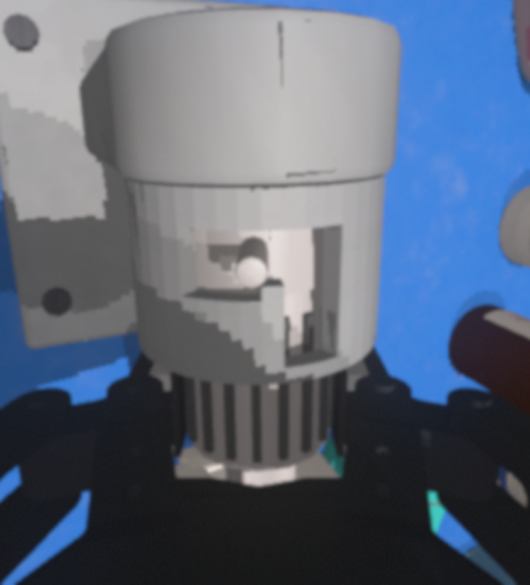

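```bash
python3 -m handwheel '0.7 0 0 0 2 0 30; 1.5 0 0 0 4 0 30; 2.2 0 -0.1 0 6 0 30; 2.2 0 -0.1 0 6 0 30' 80; python3 - <<'E'
from h import *
t,Rc,o=tcp();print(t,Rc.as_matrix().round(3),o["contact_force"],o["moment"],o["joints"].round(3))
E
```

```text
clock: 7.3
tcp_pos: [0.5617, 0.2182, 0.1011]
orientation: [3.019, -0.119, 0.766]
contact_force: [-18.6, -19.4, 33.2]
grip_width: 0.0381
[0.56171927 0.21822727 0.10113088] [[ 0.876 -0.08   0.475]
 [-0.068 -0.997 -0.042]
 [ 0.477  0.005 -0.879]] [-18.58938057 -19.39926918  33.21193923] [-3.61638989  0.85540291 -1.64860998] [-1.328  0.559  0.867  2.216 -0.601  0.174 -0.132]
```

```bash
python3 -m handwheel '0.5 0 -1 0 1.5 0 30; 1.1 0 -2 0 3 0 30; 1.8 0 -3 0 5 0 30; 1.8 0 -3 0 5 0 30' 80; python3 - <<'E'
from h import *
t,Rc,o=tcp();print(t,Rc.as_matrix().round(3),o["contact_force"],o["moment"],o["joints"].round(3))
f=grab_frame("wrist"); crop(f,100,40,412,384,1.7,"w7.png")
f=grab_frame("scene"); crop(f,130,80,250,210,4.5,"s7.png")
E
```

```text
clock: 7.8
tcp_pos: [0.5613, 0.2181, 0.1033]
orientation: [2.974, -0.112, 0.887]
contact_force: [30.8, -20.3, -44.0]
grip_width: 0.0382
[0.56131873 0.2180948  0.10331754] [[ 0.834 -0.079  0.546]
 [-0.058 -0.997 -0.055]
 [ 0.548  0.014 -0.836]] [ 30.77765104 -20.33170827 -44.01483869] [-2.84635586  0.23333497 -1.756121  ] [-1.475  0.668  1.036  2.266 -1.364  0.169  0.566]
```

View pics/w7.png

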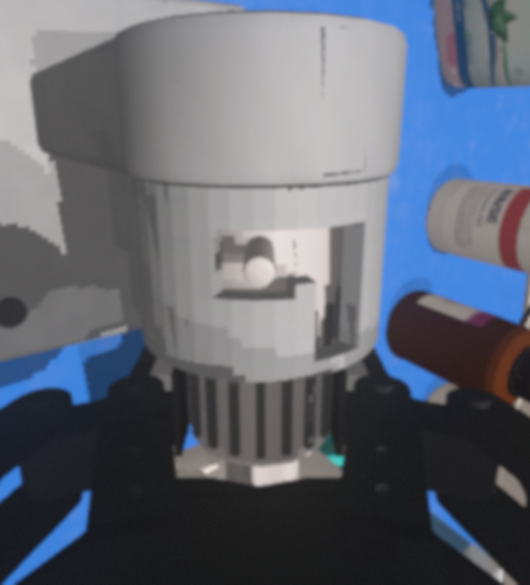

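View pics/s7.png

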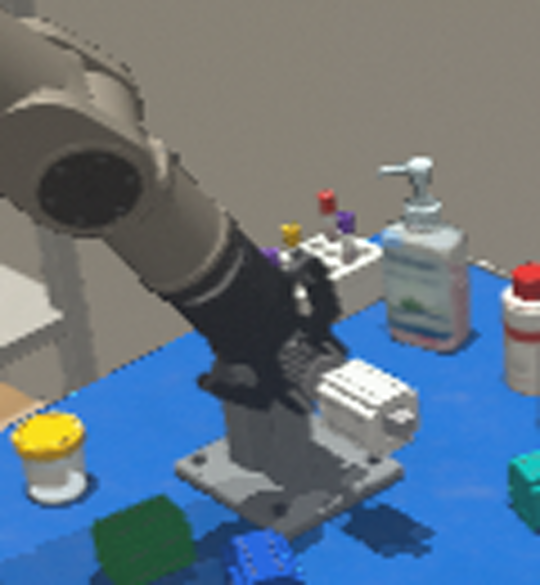

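```bash
python3 -m handwheel '0 1 1 0 0 0 30; 0 3 1.7 0 0 0 30; 0 5 1.7 0 0 0 30; 0 7 1.7 0 0 0 30; 0 9 1.7 0 0 0 30; 0 9 1.7 0 0 0 30' 80; python3 - <<'E'
from h import *
t,Rc,o=tcp();print(t,Rc.as_matrix().round(3),o["contact_force"],o["moment"],o["joints"].round(3))
f=grab_frame("wrist"); crop(f,100,40,412,384,1.7,"w8.png")
E
```

```text
clock: 8.65
tcp_pos: [0.5611, 0.2133, 0.1033]
orientation: [2.979, -0.112, 0.879]
contact_force: [26.8, -12.6, -45.5]
grip_width: 0.0376
[0.56114131 0.21332438 0.10329078] [[ 0.837 -0.079  0.541]
 [-0.059 -0.997 -0.053]
 [ 0.543  0.012 -0.839]] [ 26.82189779 -12.63854635 -45.51817638] [-1.57265383  1.21183132 -1.02706883] [-1.461  0.658  1.03   2.269 -1.365  0.169  0.581]
```

View pics/w8.png

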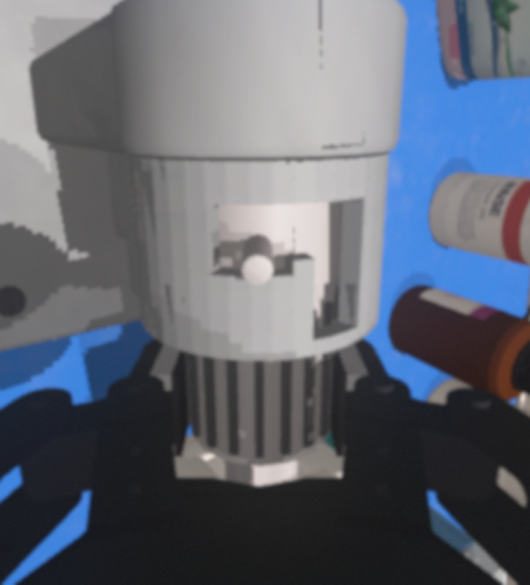

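```bash
python3 -m handwheel '0 0 0 0 0 0 36; 0 0 0 0 0 0 36' 20; python3 -m handwheel '0 0 0 0 0 0 50; 0 0 0 0 0 0 65; 0 0 0 0 0 0 75;0 0 0 0 0 0 80'; python3 - <<'E'
from h import *
t,Rc,o=tcp();print(t,Rc.as_matrix().round(3),o["contact_force"],o["moment"],o["joints"].round(3))
f=grab_frame("wrist"); crop(f,100,40,412,384,1.7,"w9.png")
E
```

```text
clock: 8.95
tcp_pos: [0.5611, 0.2133, 0.1033]
orientation: [2.979, -0.112, 0.879]
contact_force: [26.1, -12.7, -45.4]
grip_width: 0.0379
clock: 9.45
tcp_pos: [0.5636, 0.2199, 0.1069]
orientation: [2.987, -0.107, 0.89]
contact_force: [0.2, -0.2, -0.4]
grip_width: 0.0799
[0.56362507 0.21988278 0.10693041] [[ 0.835 -0.072  0.546]
 [-0.059 -0.997 -0.042]
 [ 0.547  0.003 -0.837]] [ 0.15504307 -0.17163284 -0.37444647] [ 0.00192774  0.61116998 -0.01821172] [-1.466  0.653  1.031  2.263 -1.366  0.17   0.581]
```

View pics/w9.png

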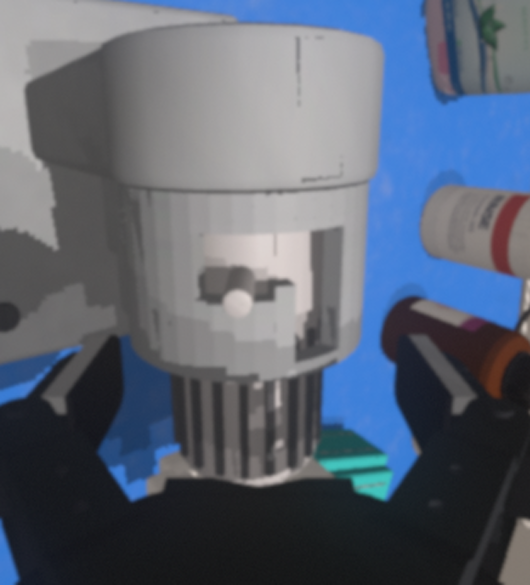

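```bash
python3 -m handwheel '0 1 -20 0 0 0 85; 0 2 -45 0 0 0 85; 0 2 -80 0 0 0 85; 0 2 -80 0 0 0 85'; python3 - <<'E'
from h import *
Rw=R.from_euler('z',-3.8,degrees=True)*R.from_euler('x',180,degrees=True)
print(tcp()[2]["joints"].round(2),tcp()[0])
print(totool([0.5491,0.150,0.23],Rw)); print(totool([0.53,0.185,0.23],Rw))
E
```

```text
clock: 10.0
tcp_pos: [0.5195, 0.2219, 0.175]
orientation: [2.986, -0.104, 0.893]
contact_force: [-0.6, -0.2, -0.4]
grip_width: 0.0852
[-1.78  0.71  1.44  2.3  -1.14  0.39  0.36] [0.51950245 0.22186113 0.17498176]
(array([ 59. ,  69.8, -26.8]), array([  0.26, -33.29,  -0.19]))
(array([ 41.1,  36.2, -38.7]), array([  0.26, -33.29,  -0.19]))
```

```bash
python3 -m handwheel '10 8 -15 0 -6 0 85; 20 20 -30 0 -14 0 85; 40 36 -38 0 -22 0 85; 50 50 -35 0 -30 0 85; 59 70 -27 0 -33.3 0 85; 59 70 -27 0.3 -33.3 0 85; 59 70 -27 0.3 -33.3 0 85'; python3 - <<'E'
from h import *
f=grab_frame("wrist"); crop(f,100,40,412,384,1.7,"w10.png"); np.savez("w10.npz",**f)
Rw=R.from_euler('z',-3.8,degrees=True)*R.from_euler('x',180,degrees=True)
print(tcp()[2]["joints"].round(2),tcp()[0]);print(totool([0.5491,0.150,0.23],Rw))
E
```

```text
clock: 10.88
tcp_pos: [0.5489, 0.1489, 0.2282]
orientation: [-3.137, 0.112, 0.004]
contact_force: [0.0, 0.8, 0.5]
grip_width: 0.0855
[-1.21  0.56  1.19  1.87 -0.58  1.12  0.13] [0.54859642 0.14951128 0.22822264]
(array([ 0.5, -0.5, -1.8]), array([-0.13,  0.17, -0.24]))
```

View pics/w10.png

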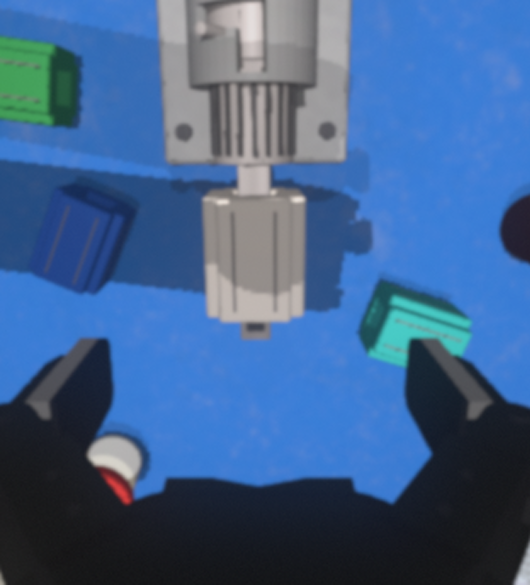

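```bash
python3 - <<'E'
from h import *
f=dict(np.load("w10.npz"))
C=lambda u,v:(100+(u+.5)/1.7-.5,40+(v+.5)/1.7-.5)
h=[onz(f,*C(*p),.142).round(4)[:2] for p in [(217,190),(291,190),(215,321),(291,321)]]
print("top",h,(h[0]+h[1])/2,(h[2]+h[3])/2,sum(h)/4)
h=[onz(f,*C(*p),.135).round(4)[:2] for p in [(203,199),(305,197),(203,315),(303,315)]]
print("shoulder",h,(h[0]+h[1])/2,(h[2]+h[3])/2)
print("nose",onz(f,*C(256,338),.128))
E
```

```text
top [array([0.5339, 0.1893]), array([0.568 , 0.1869]), array([0.527, 0.125]), array([0.5645, 0.1224])] [0.55095 0.1881 ] [0.54575 0.1237 ] [0.54835 0.1559 ]
shoulder [array([0.5262, 0.1848]), array([0.5749, 0.1823]), array([0.5203, 0.126 ]), array([0.5711, 0.1224])] [0.55055 0.18355] [0.5457 0.1242]
nose [0.54604651 0.10850315 0.128     ]
```

```bash
python3 -m handwheel '0 -5.5 40 0 0 0 85; 0 -5.5 80 0 0 0 85; 0 -5.5 110 0 0 0 80; 0 -5.5 127 0 0 0 70; 0 -5.5 127 0 0 0 60; 0 -5.5 127 0 0 0 60' 50; python3 - <<'E'
from h import *
f=grab_frame("wrist"); crop(f,100,40,412,384,1.7,"w11.png")
t,Rc,o=tcp();print(t,Rc.as_matrix().round(3),o["contact_force"],o["joints"].round(2))
E
```

```text
clock: 11.68
tcp_pos: [0.55, 0.1546, 0.1028]
orientation: [-3.138, 0.111, 0.001]
contact_force: [0.7, 0.2, -0.1]
grip_width: 0.0599
[0.55013613 0.15457137 0.10296372] [[ 0.997 -0.071 -0.   ]
 [-0.071 -0.997  0.002]
 [-0.    -0.002 -1.   ]] [0.59940132 0.21887076 0.59921014] [-1.09  0.7   1.    1.96 -0.76  0.91  0.24]
```

View pics/w11.png

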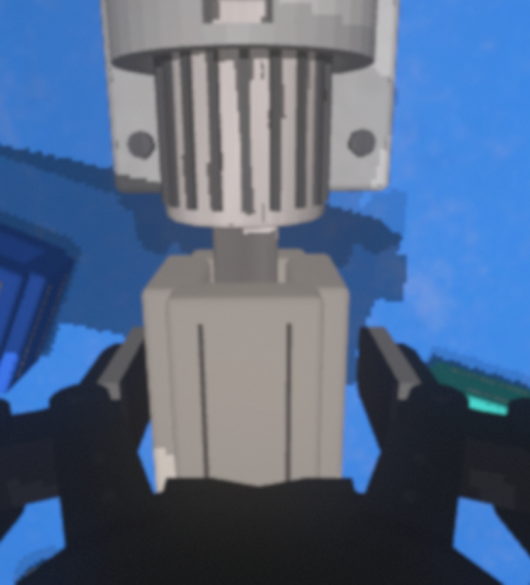

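```bash
python3 -m handwheel '-1.5 0 1 0 0 0 52; -1.5 0 1 0 0 0 46; -1.5 0 1 0 0 0 44; -1.5 0 1 0 0 0 44; -1.5 0 1 0 0 0 44' 50; python3 - <<'E'
from h import *
t,Rc,o=tcp();print(t,o["contact_force"],o["moment"])
E
```

```text
clock: 12.35
tcp_pos: [0.5482, 0.1546, 0.1016]
orientation: [-3.137, 0.112, 0.003]
contact_force: [-2.5, 0.9, 6.6]
grip_width: 0.0491
[0.54815435 0.15458074 0.10161993] [-2.48939087  0.90399717  6.5658955 ] [0.07795016 0.53618753 0.01359974]
```

```bash
python3 -m handwheel '0 0 -1.5 0 0 0 44; 0 0 -3 0 0 0 44; 0 0 -3 0 0 0 44' 50; python3 -m handwheel '0 6 0 0 0 0 44; 0 12 0 0 0 0 44; 0 12 0 0 0 0 44'; python3 - <<'E'
from h import *
t,Rc,o=tcp();print(t,o["contact_force"],o["moment"])
E
```

```text
clock: 12.72
tcp_pos: [0.5478, 0.1544, 0.1037]
orientation: [-3.138, 0.112, 0.004]
contact_force: [0.5, -0.2, -1.9]
grip_width: 0.0492
clock: 13.1
tcp_pos: [0.5469, 0.1414, 0.1038]
orientation: [-3.138, 0.115, 0.004]
contact_force: [-0.4, -0.5, -2.5]
grip_width: 0.0492
[0.54691223 0.14137043 0.1038197 ] [-0.44595995 -0.47515425 -2.50566024] [-0.03792509  0.03543883  0.05663613]
```

```bash
python3 -m handwheel '0 12 0 0 0 0 44; 0 25 0 0 0 0 44; 0 38 0 0 0 0 44; 0 51 0 0 0 0 44; 0 64 0 0 0 0 44; 0 77 0 0 0 0 44; 0 90 0 0 0 0 44; 0 105 0 0 0 0 44; 0 120 0 0 0 0 44; 0 135 0 0 0 0 44;0 135 0 0 0 0 44'; python3 - <<'E'
from h import *
f=grab_frame("wrist"); crop(f,100,0,412,384,1.5,"w12.png")
f=grab_frame("side"); crop(f,165,95,325,265,3.5,"d12.png")
t,Rc,o=tcp();print(t,o["contact_force"],o["moment"],o["joints"].round(2))
E
```

```text
clock: 14.48
tcp_pos: [0.5371, 0.006, 0.1038]
orientation: [-3.138, 0.116, 0.003]
contact_force: [0.5, 0.8, -3.0]
grip_width: 0.049
[0.53740327 0.00791124 0.10353495] [-0.48212768  0.57475416 -2.47907191] [ 0.0370278   0.03672599 -0.01952124] [-0.86  0.64  1.    2.04 -0.73  0.87  0.49]
```

View pics/w12.png

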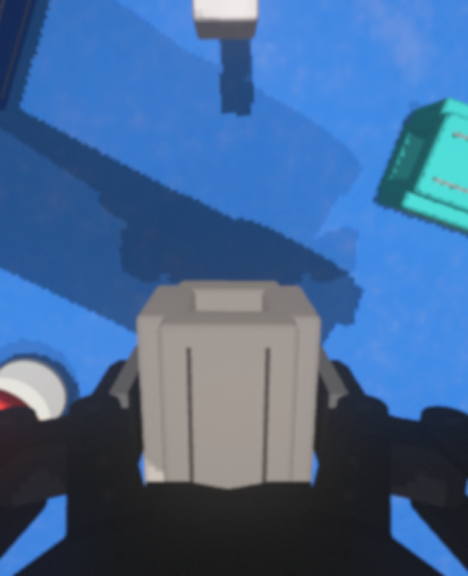

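View pics/d12.png

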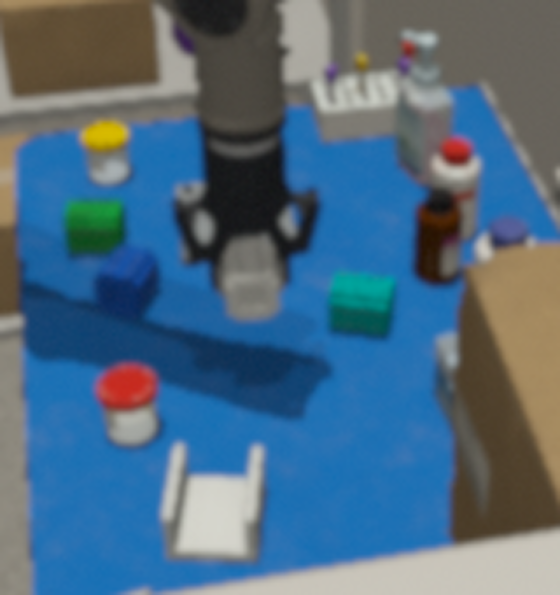

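```bash
python3 -m handwheel '0 0 25 0 0 0 44; 0 0 50 0 0 0 44; 0 0 70 0 0 0 44; 0 0 84 0 0 0 44; 0 0 89 0 0 0 44; 0 0 91 0 0 0 44; 0 0 92 0 0 0 44; 0 0 92 0 0 0 44'
```

```text
clock: 15.58
tcp_pos: [0.5374, 0.0079, 0.012]
orientation: [-3.138, 0.112, 0.003]
contact_force: [-0.4, 0.6, -2.0]
grip_width: 0.0494
```

```bash
python3 -m handwheel '0 0 1 0 0 0 44; 0 0 1.5 0 0 0 44'
```

```text
clock: 15.82
tcp_pos: [0.5372, 0.0079, 0.0101]
orientation: [-3.138, 0.112, 0.003]
contact_force: [-0.3, -0.8, -2.0]
grip_width: 0.0498
```

```bash
python3 -m handwheel '0 0 0.8 0 0 0 44; 0 0 0.8 0 0 0 44'; python3 -m handwheel '0 0 0.7 0 0 0 44; 0 0 0.7 0 0 0 44'
```

```text
clock: 16.08
tcp_pos: [0.5372, 0.0079, 0.0096]
orientation: [-3.138, 0.112, 0.004]
contact_force: [-1.8, 0.8, 4.9]
grip_width: 0.049
clock: 16.32
tcp_pos: [0.5372, 0.0079, 0.0096]
orientation: [-3.137, 0.112, 0.004]
contact_force: [-3.5, 1.8, 13.4]
grip_width: 0.0493
```

```bash
python3 -m handwheel '0 0 0 0 0 0 60; 0 0 0 0 0 0 75; 0 0 0 0 0 0 85; 0 0 -30 0 0 0 85; 0 0 -70 0 0 0 85; 0 0 -110 0 0 5 85; 0 0 -140 0 0 15 85; 0 0 -150 0 0 25 85; 0 0 -150 0 0 35 85; 0 0 -150 0 0 45 85; 0 0 -150 0 0 55 85'; python3 -m handwheel '0 0 0 0 0 10 85; 0 0 0 0 0 20 85; 0 0 0 0 0 30 85; 0 0 0 0 0 35 85; 0 0 0 0 0 35 85; 0 0 0 0 0 35 85'; python3 - <<'E'
from h import *
f=grab_frame("wrist"); cv2.imwrite("pics/w13.png",f["pixels"][:,:,::-1]); np.savez("w13.npz",**f)
t,Rc,o=tcp();print(t,Rc.as_matrix().round(3),o["joints"].round(2))
E
```

```text
clock: 17.7
tcp_pos: [0.5374, 0.0078, 0.1585]
orientation: [-2.729, 1.557, 0.004]
contact_force: [0.2, 0.4, 0.3]
grip_width: 0.0848
clock: 18.45
tcp_pos: [0.5374, 0.0077, 0.1585]
orientation: [2.142, -2.297, -0.004]
contact_force: [-0.0, 0.0, 0.4]
grip_width: 0.0851
[0.53743697 0.00767984 0.15856142] [[-0.07  -0.998 -0.002]
 [-0.998  0.07   0.002]
 [-0.001  0.002 -1.   ]] [-1.03  0.85  1.41  2.01 -0.93  1.17 -0.86]
```

View pics/w13.png

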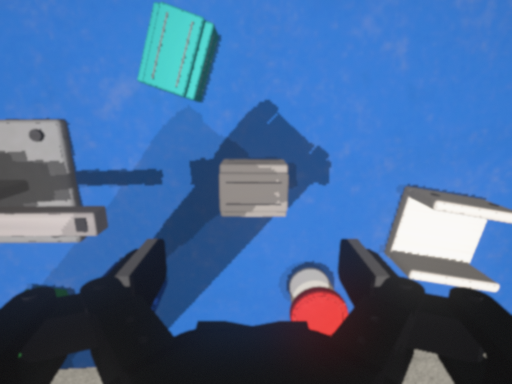

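```bash
python3 - <<'E'
from h import *
f=dict(np.load("w13.npz")); crop(f,205,145,305,230,7,"w13a.png"); crop(f,375,170,512,300,5,"w13b.png")
E
```

```text
(no output)
```

View pics/w13a.png

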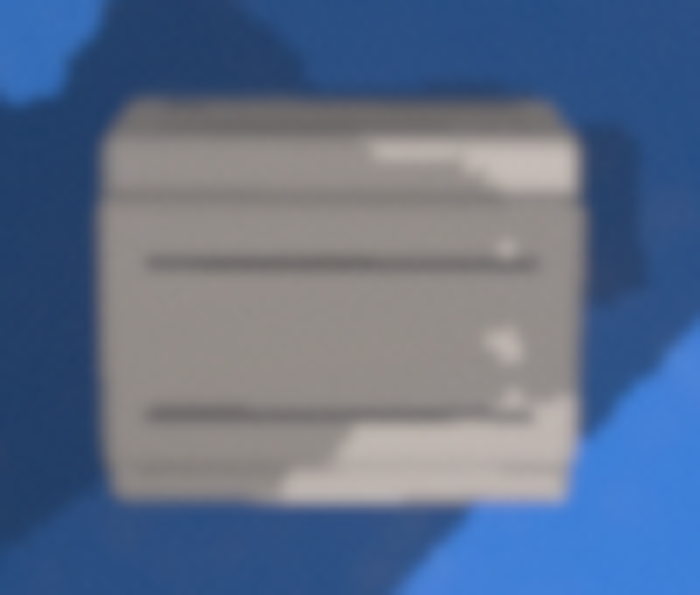

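View pics/w13b.png

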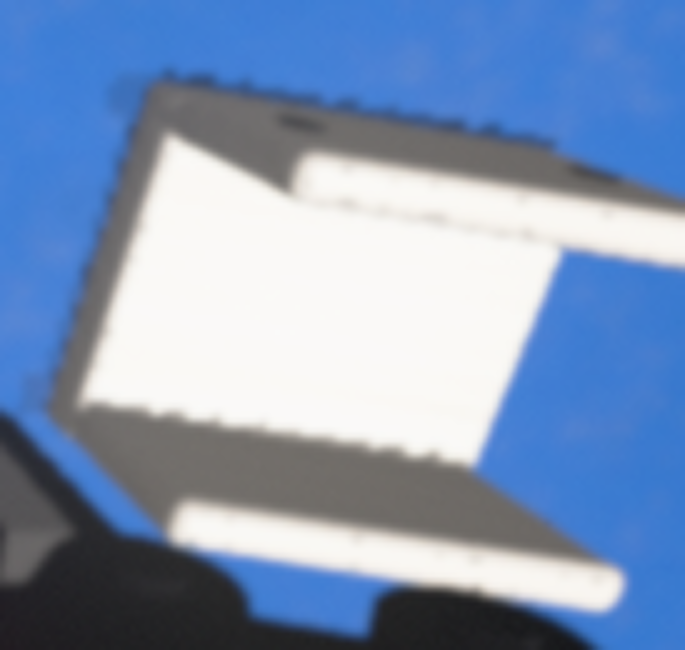

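```bash
python3 - <<'E'
from h import *
f=dict(np.load("w13.npz"))
A=lambda u,v:(205+(u+.5)/7-.5,145+(v+.5)/7-.5); B=lambda u,v:(375+(u+.5)/5-.5,170+(v+.5)/5-.5)
h=[onz(f,*A(*p),.050)[:2] for p in [(100,200),(584,200),(105,467),(577,467)]]
print(np.round(h,4),np.mean(h,0)); 
for i,j in((0,1),(2,3)): d=h[i]-h[j];print("len",np.linalg.norm(d),"yaw",np.degrees(np.arctan2(-d[0],d[1])))
c=[onz(f,*B(*p),.056)[:2] for p in [(168,540),(605,612),(180,505),(625,570),(300,155),(295,195)]]
print("wall tops",np.round(c,4)); d=c[0]-c[1]; print(np.linalg.norm(d),np.degrees(np.arctan2(-d[0],d[1])))
d=c[2]-c[3]; print(np.linalg.norm(d),np.degrees(np.arctan2(-d[0],d[1])))
b=[onz(f,*B(*p),.014)[:2] for p in [(475,465),(563,250),(165,135),(80,403)]];print("floor",np.round(b,4))
b=[onz(f,*B(*p),0)[:2] for p in [(55,410),(155,85)]];print("bottom +y end",np.round(b,4))
print("red cup lid",onz(f,320,312,.059))
E
```

```text
[[ 0.559   0.0349]
 [ 0.5548 -0.0257]
 [ 0.5238  0.0377]
 [ 0.5196 -0.0235]] [0.53931064 0.00583363]
len 0.06073380380019365 yaw -3.949051993074256
len 0.06137302653298396 yaw -3.9395884801991143
wall tops [[ 0.4477 -0.135 ]
 [ 0.4263 -0.2198]
 [ 0.455  -0.1367]
 [ 0.4353 -0.2222]
 [ 0.5226 -0.1527]
 [ 0.5152 -0.1525]]
0.08750409559027487 -14.147075366900655
0.08779777550473128 -12.970496258360196
floor [[ 0.4347 -0.2242]
 [ 0.4838 -0.2362]
 [ 0.5148 -0.1513]
 [ 0.4555 -0.1372]]
bottom +y end [[ 0.4469 -0.1385]
 [ 0.5217 -0.1559]]
red cup lid [ 0.41775259 -0.05066781  0.059     ]
```

```bash
python3 -m handwheel '1.6 -2 40 0 0 0 85; 1.6 -2 80 0 0 0 85; 1.6 -2 110 0 0 0 85; 1.6 -2 130 0 0 0 85; 1.6 -2 144 0 0 0 85; 1.6 -2 144 0 0 0 85; 1.6 -2 144 0 0 0 76; 1.6 -2 144 0 0 0 70;1.6 -2 144 0 0 0 70' 50; python3 - <<'E'
from h import *
f=grab_frame("wrist"); crop(f,100,0,412,384,1.5,"w14.png")
f=grab_frame("scene"); crop(f,170,130,310,270,4,"s14.png")
t,Rc,o=tcp();print(t,Rc.as_matrix().round(3),o["contact_force"],o["joints"].round(2))
E
```

```text
clock: 19.62
tcp_pos: [0.5393, 0.0062, 0.015]
orientation: [2.141, -2.299, -0.003]
contact_force: [0.2, 0.4, -0.7]
grip_width: 0.0698
[0.53916123 0.00619556 0.01482667] [[-0.071 -0.997 -0.002]
 [-0.997  0.071  0.002]
 [-0.001  0.002 -1.   ]] [ 0.45324699  0.28019948 -0.0102218 ] [-0.9   0.99  1.15  2.08 -1.18  0.97 -0.72]
```

View pics/w14.png

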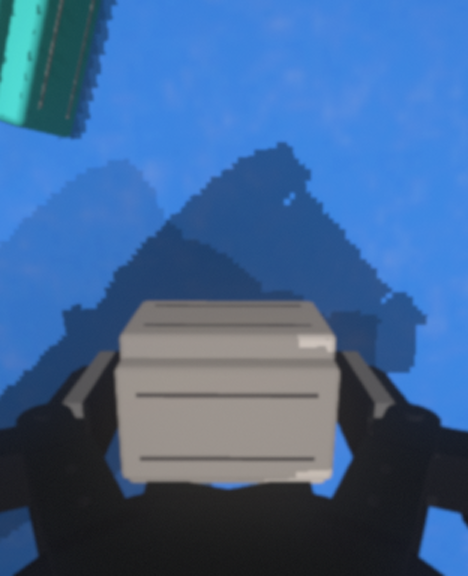

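View pics/s14.png

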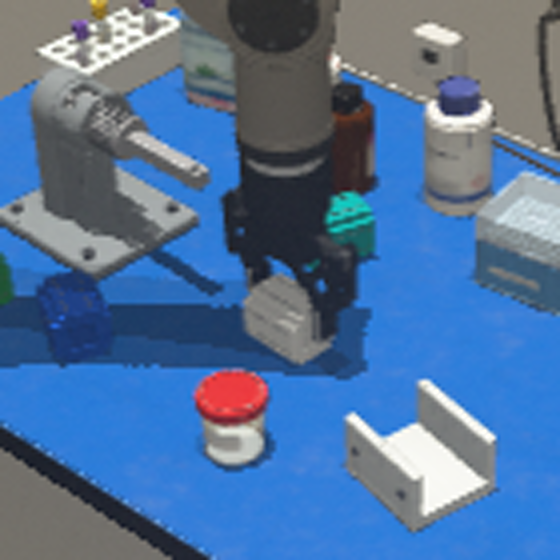

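```bash
python3 -m handwheel '0 0 0 0 0 0 64; 0 0 0 0 0 0 58; 0 0 0 0 0 0 56; 0 0 0 0 0 0 56; 0 0 0 0 0 0 56' 60; python3 -m handwheel '0 0 -4 0 0 0 56; 0 0 -12 0 0 0 56; 0 0 -30 0 0 0 56; 0 0 -60 0 0 0 56; 0 0 -95 0 0 0 56; 0 0 -95 0 0 0 56;0 0 -95 0 0 0 56'; python3 - <<'E'
from h import *
f=grab_frame("wrist"); crop(f,100,0,512,384,1.5,"w15.png");np.savez("w15.npz",**f)
t,Rc,o=tcp();print(t,Rc.as_matrix().round(3),o["contact_force"],o["moment"],o["joints"].round(2))
Rw=R.from_euler('z',-13.5,degrees=True)*R.from_euler('z',-90,degrees=True)*R.from_euler('x',180,degrees=True)
print(Rw.as_matrix().round(2),totool([.4746,-.1887,.11],Rw))
E
```

```text
clock: 20.35
tcp_pos: [0.5393, 0.0061, 0.0149]
orientation: [2.141, -2.299, -0.004]
contact_force: [-1.4, 1.8, 5.8]
grip_width: 0.0612
clock: 21.22
tcp_pos: [0.5389, 0.0063, 0.1094]
orientation: [2.14, -2.299, -0.005]
contact_force: [-0.1, 0.5, -2.2]
grip_width: 0.0614
[0.53864229 0.00627809 0.10898686] [[-0.071 -0.997 -0.003]
 [-0.997  0.071  0.002]
 [-0.002  0.004 -1.   ]] [-0.03479253 -0.29756822 -2.2518733 ] [-0.01251879 -0.01275253  0.02357017] [-0.99  0.89  1.32  2.04 -1.    1.1  -0.82]
[[-0.23 -0.97 -0.  ]
 [-0.97  0.23  0.  ]
 [ 0.    0.   -1.  ]] (array([199.1,  50. ,  -1.1]), array([0.21, 0.07, 9.41]))
```

View pics/w15.png

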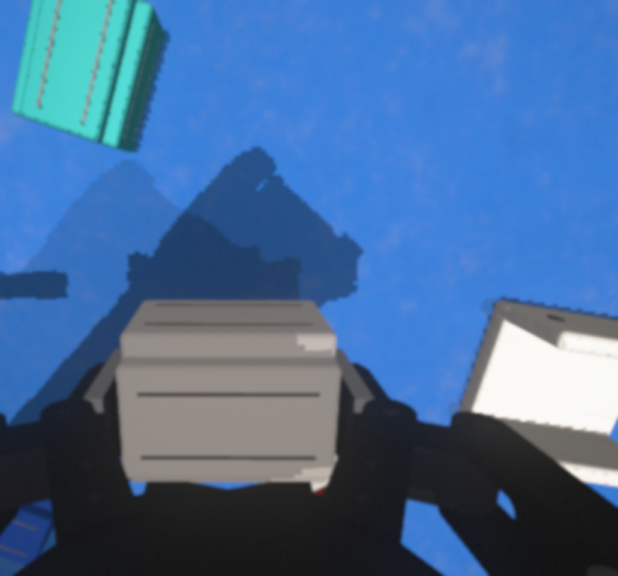

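```bash
python3 -m handwheel '25 5 -10 0 0 1 56; 60 14 -20 0 0 2.5 56; 95 23 -20 0 0 4 56; 130 32 -20 0 0 6 56; 165 41 -20 0 0 8 56; 188 47 -20 0.2 0.1 9.4 56; 199 50 -20 0.2 0.1 9.4 56; 199 50 -20 0.2 0.1 9.4 56; 199 50 -20 0.2 0.1 9.4 56'; python3 - <<'E'
from h import *
f=grab_frame("wrist"); crop(f,60,60,452,384,2,"w16.png");np.savez("w16.npz",**f)
np.savez("s16.npz",**grab_frame("scene")); np.savez("d16.npz",**grab_frame("side"))
t,Rc,o=tcp();print(t,Rc.as_matrix().round(3),o["contact_force"],o["joints"].round(2))
crop(dict(np.load("s16.npz")),210,190,310,270,6,"s16.png")
crop(dict(np.load("d16.npz")),180,170,260,270,6,"d16.png")
E
```

```text
clock: 22.4
tcp_pos: [0.4755, -0.1881, 0.1292]
orientation: [-1.947, 2.465, -0.001]
contact_force: [0.4, 0.3, -2.0]
grip_width: 0.0611
[ 0.4755974  -0.18807605  0.12929048] [[-0.232 -0.973  0.001]
 [-0.973  0.232 -0.001]
 [ 0.    -0.001 -1.   ]] [ 0.40335739  0.06161288 -1.74102967] [-0.65  0.81  1.35  2.09 -0.94  1.07 -0.62]
```

View pics/w16.png

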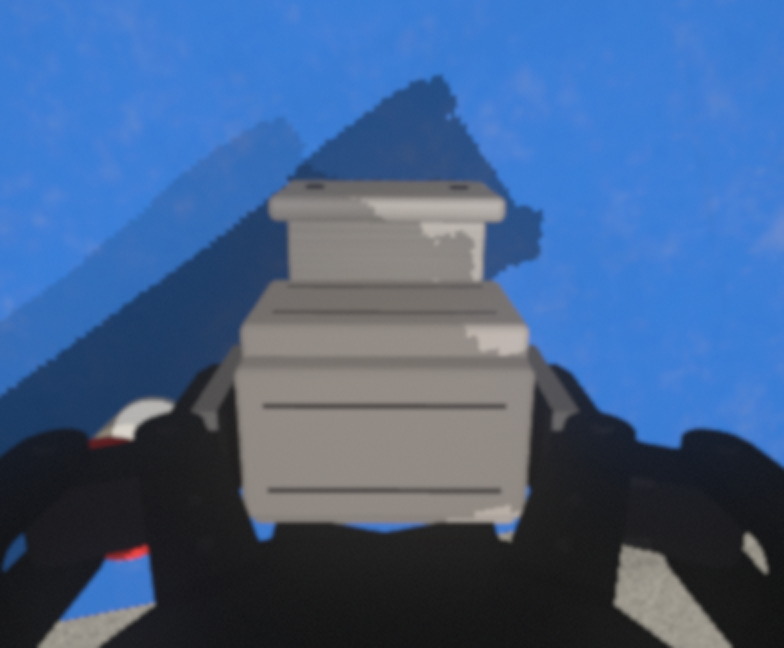

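View pics/s16.png

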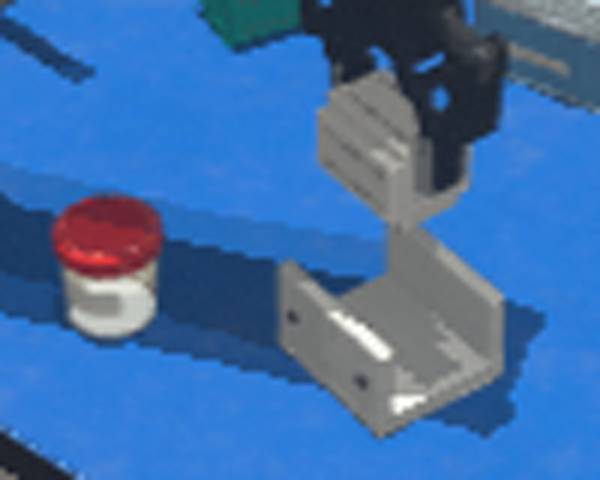

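View pics/d16.png

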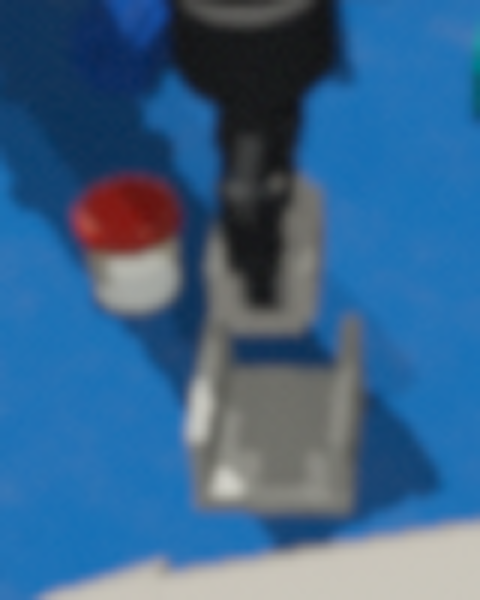

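```bash
python3 - <<'E'
from h import *
f=dict(np.load("w16.npz"))
C=lambda u,v:(60+(u+.5)/2-.5,60+(v+.5)/2-.5)
a,b=[onz(f,*C(*p),.056)[:2] for p in [(270,220),(505,221)]]
print(a,b,np.linalg.norm(a-b),np.degrees(np.arctan2(-(a-b)[0],(a-b)[1])))
m=(a+b)/2; e=np.array([np.cos(np.radians(-13.5)),np.sin(np.radians(-13.5))]); print("centre",m-.030*e)
a,b=[onz(f,*C(*p),.056)[:2] for p in [(270,197),(505,197)]]; print("outer", (a+b)/2-.04*e)
# holder top-face centre in world, z = tcp -.015+.05
t,Rc,o=tcp(); z=t[2]+.035
h=[onz(f,*C(*p),z)[:2] for p in [(237,365),(533,365),(247,522),(525,522)]]; print(np.round(h,4),np.mean(h,0),t)
s=dict(np.load("s16.npz"));B=lambda u,v:(210+(u+.5)/6-.5,190+(v+.5)/6-.5)
c=[onz(s,*B(*p),.056)[:2] for p in [(283,260),(385,362),(392,222),(503,297)]];print("scene walls",np.round(c,4),np.mean(c,0))
d=dict(np.load("d16.npz"));D=lambda u,v:(180+(u+.5)/6-.5,170+(v+.5)/6-.5)
c=[onz(d,*D(*p),.014)[:2] for p in [(200,488),(353,488)]];print("side",np.round(c,4))
E
```

```text
[ 0.51382479 -0.15333858] [ 0.49298133 -0.23929139] 0.08844397408579698 -13.631033725992387
centre [ 0.47423196 -0.18931162]
outer [ 0.47312598 -0.18900451]
[[ 0.5006 -0.1641]
 [ 0.4869 -0.2217]
 [ 0.4649 -0.1553]
 [ 0.451  -0.2139]] [ 0.4758469  -0.18877074] [ 0.4755974  -0.18807605  0.12929048]
scene walls [[ 0.4459 -0.1401]
 [ 0.4199 -0.2283]
 [ 0.505  -0.1642]
 [ 0.495  -0.244 ]] [ 0.46641606 -0.19415786]
side [[ 0.427  -0.2206]
 [ 0.5029 -0.2361]]
```

```bash
python3 -m handwheel '0.3 1.3 15 0 0 0 56; 0.3 1.3 30 0 0 0 56; 0.3 1.3 45 0 0 0 56; 0.3 1.3 58 0 0 0 56; 0.3 1.3 66 0 0 0 56; 0.3 1.3 74 0 0 0 56; 0.3 1.3 74 0 0 0 56'; python3 - <<'E'
from h import *
f=grab_frame("wrist"); crop(f,60,60,452,384,2,"w17.png")
f=grab_frame("side");crop(f,180,170,260,270,6,"d17.png")
E
```

```text
clock: 23.42
tcp_pos: [0.4737, -0.189, 0.0551]
orientation: [1.945, -2.467, 0.001]
contact_force: [0.9, -0.3, -2.0]
grip_width: 0.0611
```

View pics/w17.png

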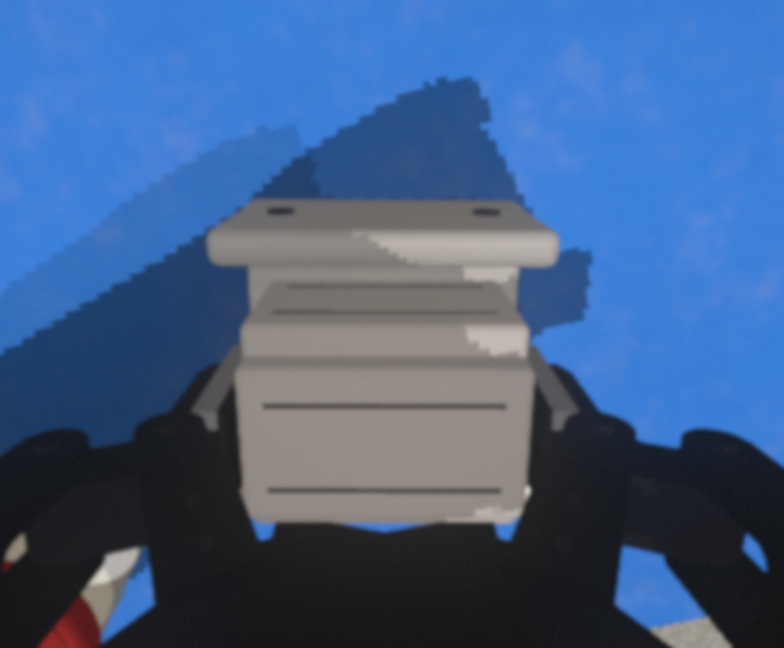

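View pics/d17.png

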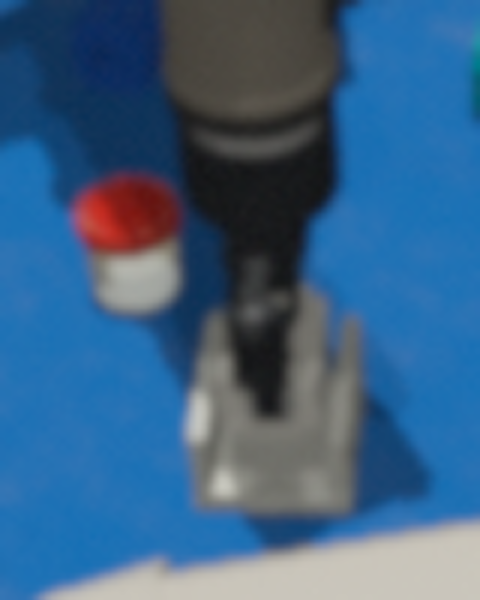

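```bash
python3 -m handwheel '0 0 8 0 0 0 56; 0 0 16 0 0 0 56; 0 0 22 0 0 0 56; 0 0 24.5 0 0 0 56; 0 0 24.5 0 0 0 56'; python3 -m handwheel '0 0 0.8 0 0 0 56; 0 0 1.4 0 0 0 56; 0 0 1.4 0 0 0 56'
```

```text
clock: 24.15
tcp_pos: [0.4738, -0.1891, 0.0308]
orientation: [1.945, -2.467, 0.002]
contact_force: [0.2, -1.0, -1.2]
grip_width: 0.0614
clock: 24.52
tcp_pos: [0.474, -0.189, 0.0296]
orientation: [-1.945, 2.467, -0.002]
contact_force: [-0.1, 0.0, -1.6]
grip_width: 0.0612
```

```bash
python3 -m handwheel '0 0 0.7 0 0 0 56; 0 0 0.7 0 0 0 56'; python3 -m handwheel '0 0 0.6 0 0 0 56; 0 0 0.6 0 0 0 56'
```

```text
clock: 24.78
tcp_pos: [0.4741, -0.1891, 0.029]
orientation: [-1.945, 2.467, -0.002]
contact_force: [0.6, 1.0, 0.7]
grip_width: 0.0612
clock: 25.02
tcp_pos: [0.4742, -0.1891, 0.0289]
orientation: [-1.944, 2.466, -0.002]
contact_force: [-2.1, 1.2, 7.8]
grip_width: 0.061
```

```bash
python3 -m handwheel '0 0 0 0 0 0 64; 0 0 0 0 0 0 72; 0 0 0 0 0 0 80; 0 0 0 0 0 0 80; 0 0 -20 0 0 0 80; 0 0 -50 0 0 0 80; 0 0 -90 0 0 0 80; 0 10 -140 0 0 0 80; 0 40 -190 0 0 0 80; 0 70 -220 0 0 0 80; 0 70 -220 0 0 0 80'; python3 - <<'E'
from h import *
f=grab_frame("wrist"); cv2.imwrite("pics/w18.png",f["pixels"][:,:,::-1]);np.savez("w18.npz",**f)
f=grab_frame("scene");crop(f,150,110,330,280,4,"s18.png")
t,Rc,o=tcp();print(t,o["contact_force"],o["joints"].round(2))
E
```

```text
clock: 26.4
tcp_pos: [0.4053, -0.1729, 0.2486]
orientation: [-1.943, 2.466, -0.002]
contact_force: [-0.3, 0.5, 1.0]
grip_width: 0.0801
[ 0.40521432 -0.17240778  0.24874214] [ 0.32792224  0.4796256  -1.14586531] [-1.01  0.17  1.45  2.12 -0.21  1.01 -1.26]
```

View pics/w18.png

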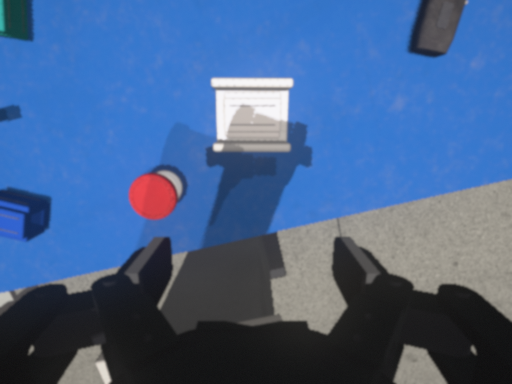

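View pics/s18.png

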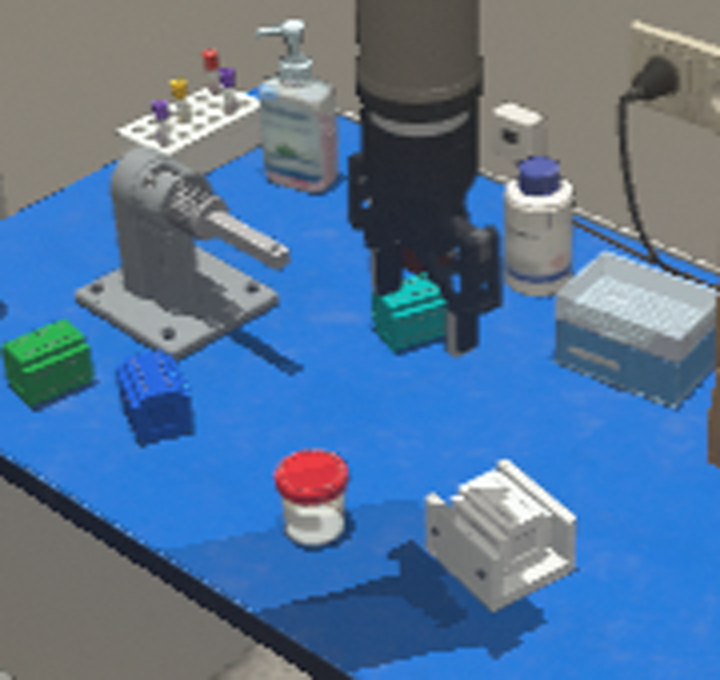

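```bash
python3 - <<'E'
from h import *
f=dict(np.load("w18.npz")); crop(f,200,70,305,160,7,"w18c.png")
E
```

```text
(no output)
```

View pics/w18c.png

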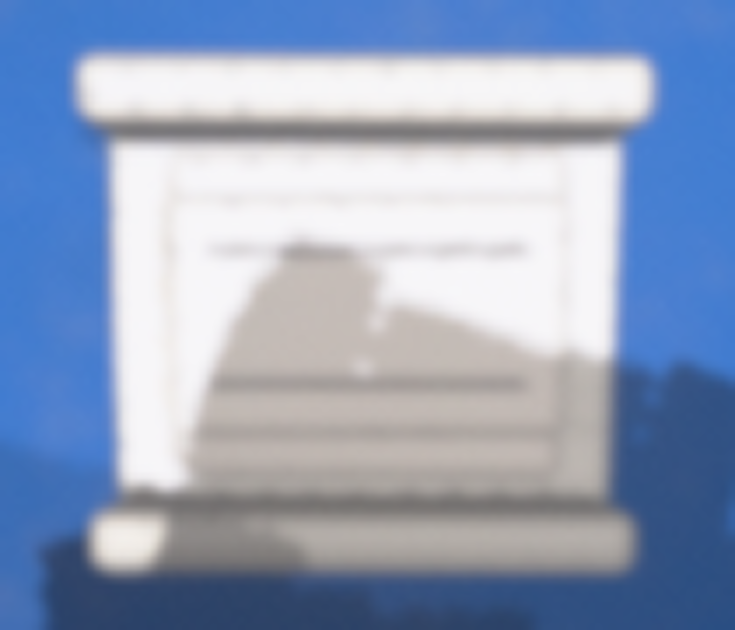

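```bash
python3 - <<'E'
from h import *
f=grab_frame("scene");crop(f,165,140,230,205,9,"s19.png")
E
```

```text
(no output)
```

View pics/s19.png

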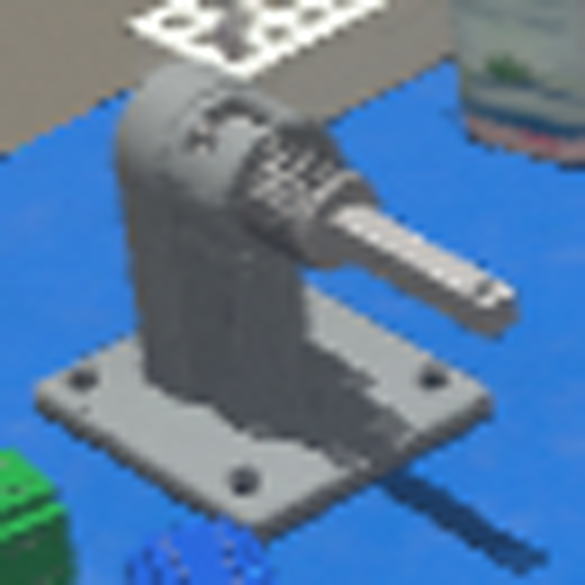

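The sleeve is still back with its stud at the notch (205,130 in the crop), and the key is flush with the shaft. The holder lies in the channel and the robot is clear of everything, so I'm handing in.

```bash
python3 -c "
from bench import workorder; print(workorder.hand_in())"
```

```text
the job is handed in; nothing more can be done
None
```

The job is done and handed in, at about 26.5 s on the robot's clock (limit 67 s).

**What I did:** I pulled the sleeve back to about 16 mm and turned it about 33°, so the stud hooked in the notch, then let go. I slid the white holder off the shaft, set it down on the bench and let go. I then took it again by its two ends and laid it lengthwise in the channel.

**Last checks:**
- **Holder:** in the last pictures it lies flat on the channel floor, within about 1 mm of the middle lengthwise. At contact the tool height matched the expected holder height.
- **Sleeve:** it is still back with the stud in the notch, and the key is sunk flush.
- **Bystanders:** the arm went nowhere near them. The red-lidded cup, the brown bottle and the case stood in place in the views that showed them.
- **Robot:** the gripper is empty and well clear of everything.

**What went less well:**
- **Force at the end of the turn:** the wrist force rose to about 57 N, within the 120 N limit. It came from the finger pads straining on the sleeve.
- **Joint limits at the same moment:** joint 5 came within 0.01 rad of its limit. Joint 6 read 0.169 rad, which is 0.001 below its stated lower limit of 0.17. That may be only rounding, but I could not confirm it.
- **Camera disagreement:** the scene camera put the channel up to 9 mm away from where the wrist camera did. I went by the wrist camera, and the holder went in without touching the walls.

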